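# Lock the brush rack's rail with its hitch pin

### The arm

A 6-joint arm with a two-finger parallel gripper is mounted at the origin on the work surface. World frame = base frame: x ahead of the robot, y to its left, z up, the work surface at z = 0. Lengths are in m, angles in rad, forces in N, time in s.
With the tool pointing down it reaches from about 0.35 to 0.775 m from the base axis. Payload 7.3 kg.
Tool frame: the origin (TCP) lies at the very end of the fingers, on their centre line; the grasp point (between the pads) lies 19 mm behind it; z points along the fingers, y is the line along which they close (so a half turn about z gives the same grasp; the last joint's range is limited). The gripper opens to 92 mm and grips with 3 to 60 N. Pads are 19 mm wide; open, the fingers measure 130 mm over their backs; the gripper's body (75 mm by 190 mm) begins 47 mm behind the grasp point.
Start: joints at [0.993, 0.342, 1.524, -0, 1.275, -0.146], TCP at [0.22, 0.477, 0.227] pointing down, gripper open.
Joint ranges: [-2.53, 2.53], [-0.77, 2.02], [0.04, 2.7], [-1, 4.14], [0.28, 2.66], [-3.11, 3.11]. Speed limits (rad/s): [2.57, 2.57, 3.14, 3.14, 3.14, 3.14].

### API

Orientations are given as [roll, pitch, yaw] about the fixed x, y, z axes, in that order (R = Rz(yaw) Ry(pitch) Rx(roll)).
In Python, from cell import observe, read_camera, get_calibration, hand_in, search_frame gives the robot as it stands.
- The arm moves only by the tool step_arm, never from a script. Its argument "commands" is a list of rows, each an object with "translation": the shift along the tool's x, y, z in mm, a list of three; "roll": the turn about the tool's z in rad. In form: [{"translation": [x, y, z], "roll": roll}, ...]. A call has 1 to 20 rows; each row shifts and turns the commanded pose from where the row before left it, along the tool's axes as they then stand; what a row does not reach is not made up. A row lasts 1/12 s, in which the tool goes at most 41.7 mm and 7.16 degrees, less where a joint would pass 70% of its speed; a pose out of reach is approached as far as the arm can. A call is refused whole if a number of a shift passes 41.7 or a number of a turn 0.125, either way. A call with a gripper value outside its range is refused whole. "fingers" is the opening, from 0 (shut) to 1 (fully open), set as the call begins (left out, the last holds). The fingers move at their own pace and stop on an object; "grip_force" is the grip in N (left out, the last holds). Time passes only in rows, so rows that do not move let the fingers close. It gives the time, the measured TCP pose, the force, the opening and the grip force at its end, in the units of the state.
- observe(): the state, without advancing time (a new reading comes with each control period).
- read_camera(name): name is "scene" or "top"; returns the picture (384x512x3 uint8, red, green, blue); there is no depth.
- get_calibration(name): a dict with "camera_matrix" (3x3 intrinsics, pixels), "dist_coeffs" ([k1, k2, p1, p2, k3] as OpenCV has them; the pictures are not rectified), "world_from_camera" (4x4, takes a point from camera to world coordinates). Camera axes: x right, y up, looking along -z (the intrinsics and any distortion apply to the point x, -y, -z); pixel columns grow to the right and rows downward; lengths in m; the calibration is good to about 2 mm. A picture is of the moment at which its call begins. get_calibration takes no time and is no camera call.
- hand_in(): hands the job in; it is judged then, once.
Trained networks look in the newest picture that a camera, given by its name, has taken for a name from the list of things; names that differ only in an ending like _2 or _b are one class to them, and where a whole thing is asked for, a point or a joint stands for the part that bears it (a point fixed in the world has none). Each returns a list of dicts, best first, with "confidence" (0 to 1); they miss things now and then, are a little off and sometimes report something else, mostly with a low value. They report only what shows in the picture. A call takes as long as a camera call. They do not tell look-alikes from the thing itself.
- search_frame(camera, name): "at" ([x, y, z] in m, in world coordinates, good to about 4 mm: the middle of the surface that is visible of it).
The state is a dict: "time": time; "qpos": joint angles; "qvel": joint speeds; "joint_efforts": joint torques, N m; "tool_pos": TCP position; "tool_rot": TCP orientation; "contact_force": force on the tool from outside, world axes, zero at the start; "torque": the same for the moment, N m; "opening": finger opening in m; "grip_force": force on a finger pad.
Only numpy, scipy, OpenCV 4.12 (cv2) and the standard library are available. Lean on these libraries where they do the work, as an engineer would, in place of code of your own. Each camera call takes 0.05 s, during which the arm holds its last target. There are 200 camera calls.

### The job

Take the hitch pin out of the pen block and push it down through the cross hole at the free end of the brush rack's rail until its head sits fully home on the rail. Then swing its sprung loop down over the end of the rail until it snaps shut under the rail, and let go. Be gentle: keep every press on the rack well below 40 N, and leave the paperweight, the paste box and the stone seal where they are.

Things in the scene. Friction and masses are not known exactly. Their poses are not given: they have to be found in the camera images.
- pin_grip (a point): Centre of the orange grip tab of the hitch pin: 20 mm (x) by 12 mm (y, grip across this) by 28 mm tall. z is up along the pin; x points to where the loop stands out. Along the pin below this point: tab's underside 14 mm, loop hinge 19 mm, head's underside 26 mm, tip 70 mm. Grip with the fingertips at most 10 mm below this point, to stay above the loop.
- pin: The steel hitch pin, about 130 g with its loop, standing upright in the pen block at the start, head on the block's top. Origin: centre of the underside of its 18 mm square head; axes as pin_grip. Below the head a round shank 10 mm in diameter and 44 mm long, its last 3 mm a nose tapering to 8 mm.
- loop_bar (a point): Middle of the far bar of the brass wire loop: bar 39 mm long (along pin y), 5 mm thick, 48 mm from the loop's hinge (axis pin y); 35 mm clear between its two arms. Open, the bar is 47 mm from the pin's axis towards pin x and 11 mm below the tab's centre; shut, 8 mm from the axis and 66 mm below.
- loop (a joint): Loop angle, rad: 0 open (standing out, 10 degrees above level), 1.57 shut (hanging along the shank). Over-centre spring, dead centre at 0.57: it stays open, needs about 6 N down on the bar to start moving, ever less up to the dead centre (bar then 27 mm lower than open, 44 mm from the pin's axis), then snaps shut by itself.
- rack_hole (a point): Nominal centre of the mouth of the vertical cross hole (12 mm in diameter, right through) on the rail's top, 164 mm above the table. x points along the rail to its free end, z up. The real hole is up to 10 mm off along x, either way, never sideways; this reading does not show it, so find it by feel or sight.
- rack: Brush rack, fixed: wood base and two posts, aluminium rail 28 mm square sitting tight in them, real hole 20 mm from its free end. Origin on the table under the nominal hole, axes as rack_hole. The near post starts 44 mm behind the nominal hole and rises 8 mm above the rail. The pin goes in with pin x along rack x (within 10 degrees), else the loop cannot pass over the rail's end.
- block_top (a point): Centre of the top of the dark wood pen block, 70 mm square, 52 mm tall, fixed; the pin stands in its middle hole (13.5 mm wide), with the loop out over the edge.
- paperweight_mid (a point): Round wooden paperweight, 56 mm across, 32 mm tall (point half-way up). Leave alone.
- paste_box_mid (a point): Round red seal-paste box, 52 mm across, 26 mm tall (point half-way up). Leave alone.
- seal_mid (a point): Stone seal, 26 mm square, 67 mm tall with a ball knob (point 25 mm up). Leave alone.
Things that resemble listed ones, but are neither listed nor needed, are in the scene too. What is shaped like the pin but green or pink is not meant.

How it is judged:
By the outcome, as a careful person would: the job done as asked, in the order asked, and still so for the second after the job is handed in, with the robot touching nothing.
It also fails if it takes over 67 s, if anything falls off the work surface, if the arm or the gripper's body presses on something with over 40 N, if the wrist force passes 120 N, or if a joint passes its speed limit or range.

## Working session

There is one attempt and no reset: what is moved stays moved. The work goes in short steps, Python scripts to look and compute and a tool call to move; the robot and the scene stay as the last step left them, time stands still between calls to the robot, and variables do not carry over. Pictures are saved under pics/ and viewed, at most 10 in all, crops included, and the job is handed in when it is done.

Besides the shell and the picture viewer there is one more tool, called after "Emit:" as a command line: name --argument value ..., lists and objects as JSON in quotes. step_arm: Moves the arm, as the interface text tells. Its arguments: {"type":"object","properties":{"commands":{"type":"array"},"fingers":{"type":"number"},"grip_force":{"type":"number"}},"required":["commands"]}

```bash
mkdir -p pics; cat > h.py <<'E'
import numpy as np,cv2
from cell import *
def proj(cam,P):
    c=get_calibration(cam);T=np.linalg.inv(np.array(c["world_from_camera"]))
    p=np.atleast_2d(P)@T[:3,:3].T+T[:3,3]
    p=p*[1,-1,-1]
    return cv2.projectPoints(p.reshape(-1,1,3),np.zeros(3),np.zeros(3),np.array(c["camera_matrix"]),np.array(c["dist_coeffs"]))[0].reshape(-1,2)
def ray(cam,uv,z):
    c=get_calibration(cam);T=np.array(c["world_from_camera"])
    n=cv2.undistortPoints(np.array(uv,float).reshape(-1,1,2),np.array(c["camera_matrix"]),np.array(c["dist_coeffs"])).reshape(-1,2)
    d=np.c_[n[:,0],-n[:,1],-np.ones(len(n))]@T[:3,:3].T
    o=T[:3,3]
    return o+d*((z-o[2])/d[:,2])[:,None]
def save(cam,fn,box=None,s=1):
    im=read_camera(cam)[:,:,::-1]
    if box: im=im[box[1]:box[3],box[0]:box[2]]
    cv2.imwrite(fn,cv2.resize(im,None,fx=s,fy=s,interpolation=cv2.INTER_CUBIC))
E
python3 - <<'E'
from h import *
a=read_camera("scene");b=read_camera("top")
cv2.imwrite("pics/a.png",a[:,:,::-1]);cv2.imwrite("pics/b.png",b[:,:,::-1])
for cam in("scene","top"):
    print(cam,np.round(np.array(get_calibration(cam)["world_from_camera"]),3).tolist())
    for n in("pin_grip","loop_bar","rack","block_top","rack_hole","paperweight_mid","paste_box_mid","seal_mid"):
        for r in search_frame(cam,n)[:4]:print(cam,n,np.round(r["at"],3),round(r["confidence"],2),proj(cam,r["at"]).round(0).tolist())
print(observe())
E
```

```text
scene [[0.25, -0.564, 0.787, 1.169], [0.968, 0.14, -0.207, -0.29], [0.007, 0.814, 0.581, 0.616], [0.0, 0.0, 0.0, 1.0]]
scene pin_grip [ 0.621 -0.185  0.024] 0.96 [[241.0, 276.0]]
scene pin_grip [ 0.474 -0.227  0.067] 0.74 [[206.0, 216.0]]
scene pin_grip [ 0.222 -0.316  0.028] 0.62 [[160.0, 174.0]]
scene pin_grip [ 0.441 -0.046  0.022] 0.47 [[282.0, 210.0]]
scene loop_bar [ 0.432 -0.065  0.025] 0.6 [[273.0, 208.0]]
scene loop_bar [ 0.632 -0.168  0.037] 0.42 [[250.0, 273.0]]
scene loop_bar [0.784 0.004 0.084] 0.23 [[374.0, 301.0]]
scene rack [0.789 0.002 0.086] 0.6 [[375.0, 303.0]]
scene rack [ 0.729 -0.192  0.028] 0.57 [[250.0, 320.0]]
scene rack [ 0.498 -0.224  0.043] 0.21 [[210.0, 231.0]]
scene block_top [ 0.499 -0.226  0.042] 0.85 [[209.0, 232.0]]
scene rack_hole [ 0.472 -0.228  0.067] 0.67 [[206.0, 215.0]]
scene rack_hole [0.786 0.007 0.09 ] 0.57 [[377.0, 299.0]]
scene paperweight_mid [ 0.738 -0.103  0.03 ] 0.73 [[301.0, 313.0]]
scene paste_box_mid [ 0.732 -0.189  0.028] 0.83 [[252.0, 322.0]]
scene seal_mid [ 0.729 -0.291  0.043] 0.61 [[191.0, 327.0]]
scene seal_mid [ 0.499 -0.224
[... 819 characters left out ...]
] 0.57 [[335.0, 105.0]]
{'time': 0.9, 'qpos': array([ 9.92990073e-01,  3.42009300e-01,  1.52406985e+00, -2.58041260e-05,
        1.27539708e+00, -1.45969994e-01]), 'qvel': array([ 0.00088676,  0.00174058,  0.0029904 ,  0.00084551, -0.00161308,
        0.00225349]), 'joint_efforts': array([-2.25408448e-04, -4.31128263e+01, -2.44478166e+01,  7.14943931e-02,
        4.81360999e-02,  2.14455491e-05]), 'tool_pos': array([0.21972391, 0.47684475, 0.22674622]), 'tool_rot': array([3.14148106e+00, 4.13584734e-05, 2.70976390e+00]), 'contact_force': array([-0.32990785,  0.86237804, -0.36297694]), 'torque': array([-0.00255633,  0.01168631,  0.01313652]), 'grip_force': 0.0, 'opening': 0.09167191713446012}
```

View pics/a.png

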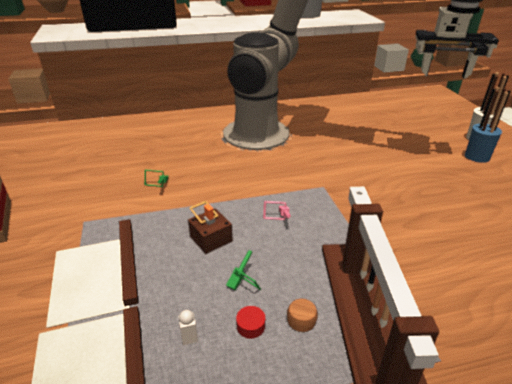

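View pics/b.png

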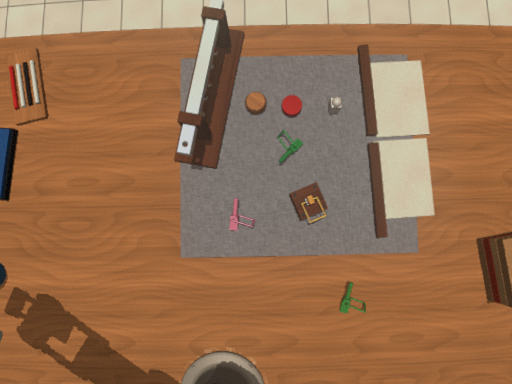

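The scene view shows the orange pin in the dark block at (208,213). Its look-alikes are green (242,272), green (162,181) and pink (284,212). In the top view the orange pin is at (311,203), the others are at (290,148), (350,300) and (237,215), and the rail hole is at (185,143). I choose the orange one in the block and check it in a close crop.

```bash
python3 - <<'E'
from h import *
t=read_camera("top")[:,:,::-1];s=read_camera("scene")[:,:,::-1]
r=lambda im,f:cv2.resize(im,None,fx=f,fy=f,interpolation=cv2.INTER_CUBIC)
A=r(t[175:230,285:335],8)  #400x440
B=r(t[110:165,165:215],8)
C=r(s[180:260,180:240],5)[:, :] 
cv2.imwrite("pics/c.png",np.hstack([A,B]))
D=r(s[180:255,180:240],6);E=r(s[180:255,340:400],6)
cv2.imwrite("pics/d.png",np.hstack([D,E]))
E
```

```text
(no output)
```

View pics/c.png

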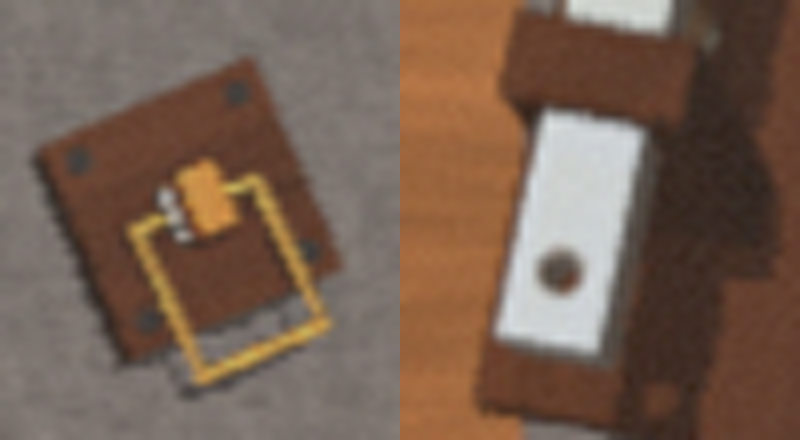

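View pics/d.png

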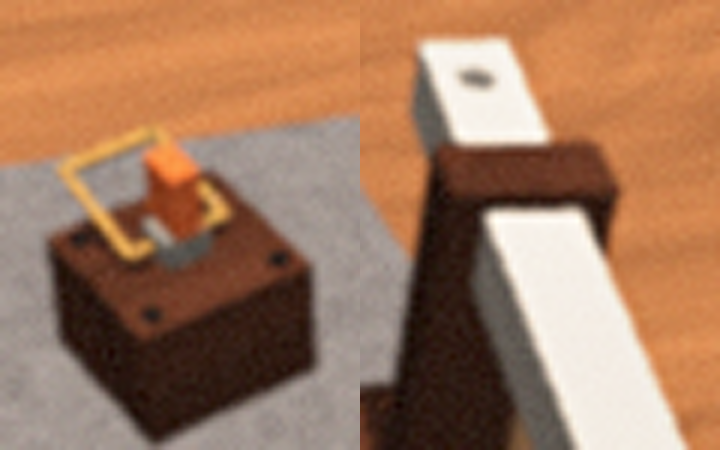

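The crops show the orange tab with its brass loop standing out over the block's edge, so this is the right pin. In the top crop the hole's mouth is at (560,272) on the light rail. In the scene crop it is at (477,77).

```bash
python3 - <<'E'
from h import *
f=lambda x,y:((x+.5)/8-.5+285,(y+.5)/8-.5+175)
g=lambda x,y:((x-400+.5)/8-.5+165,(y+.5)/8-.5+110)
k=lambda x,y:((x+.5)/6-.5+180,(y+.5)/6-.5+180)
m=lambda x,y:((x-360+.5)/6-.5+340,(y+.5)/6-.5+180)
p=lambda n,r:print(n,(r*1000).round(1).tolist())
bc=ray("top",[f(38,152),f(250,58),f(342,268),f(125,360)],.052);p("block",bc);p("mid",bc.mean(0))
e=bc[1]-bc[0];e2=bc[2]-bc[1];print(np.linalg.norm(e),np.linalg.norm(e2),np.degrees(np.arctan2(-e2[1]*1, e2[0])))
bs=ray("scene",[k(50,242),k(142,340),k(314,266)],.052);p("blockS",bs);p("midS",(bs[0]+bs[2])/2)
p("tabtop top",ray("top",[f(208,188)],.090))
p("tabtop scene",ray("scene",[k(173,160)],.092))
l=ray("top",[f(200,378),f(328,322)],.067);p("bar",l);p("barmid",l.mean(0))
h=ray("top",[f(135,230),f(262,180)],.059);p("hinge",h)
d=l.mean(0)-h.mean(0);print("pin x yaw",np.degrees(np.arctan2(d[1],d[0])),"len",np.linalg.norm(d[:2]))
ls=ray("scene",[k(64,172),k(158,133)],.067);p("barS",ls)
p("hole top",ray("top",[g(560,272)],.164));p("hole scene",ray("scene",[m(477,77)],.164))
r=ray("top",[g(495,338),g(603,354),g(540,108),g(648,126)],.164);p("rail",r)
print("rail yaw",[np.degrees(np.arctan2(*(r[a]-r[b])[[1,0]])) for a,b in((0,2),(1,3))])
p("railend S",ray("scene",[m(418,40),m(508,40)],.164))
for cam in("top","scene"):
  for n in("pin_grip","rack_hole","rack"):
    for q in search_frame(cam,n)[:4]:print(cam,n,np.round(q["at"],3),round(q["confidence"],2))
E
```

```text
block [[489.7, -174.6, 52.0], [516.7, -239.2, 52.0], [452.9, -264.9, 52.0], [426.8, -199.0, 52.0]]
mid [471.5, -219.5, 52.0]
0.07006710450551805 0.06883406157056929 158.0972182841936
blockS [[460.1, -266.2, 52.0], [521.1, -241.5, 52.0], [496.4, -176.6, 52.0]]
midS [478.3, -221.4, 52.0]
tabtop top [[475.0, -221.1, 90.0]]
tabtop scene [[475.2, -221.2, 92.0]]
bar [[420.7, -219.7, 67.0], [436.3, -258.0, 67.0]]
barmid [428.5, -238.8, 67.0]
hinge [[465.2, -202.5, 59.0], [479.3, -240.8, 59.0]]
pin x yaw -158.5205394988288 len 0.046998506723458885
barS [[439.7, -257.5, 67.0], [424.3, -220.9, 67.0]]
hole top [[593.5, 55.7, 164.0]]
hole scene [[596.4, 54.0, 164.0]]
rail [[575.9, 73.4, 164.0], [570.7, 44.0, 164.0], [639.1, 61.2, 164.0], [633.3, 31.6, 164.0]]
rail yaw [np.float64(169.07809205202466), np.float64(168.79469315226018)]
railend S [[572.7, 44.5, 164.0], [579.7, 72.8, 164.0]]
top pin_grip [ 0.443 -0.234  0.067] 0.65
top pin_grip [ 0.428 -0.041  0.024] 0.58
top pin_grip [ 0.609 -0.178  0.022] 0.53
top pin_grip [ 0.221 -0.313  0.026] 0.48
top rack_hole [0.742 0.008 0.017] 0.97
top rack [0.746 0.007 0.014] 0.61
scene pin_grip [ 0.44  -0.047  0.02 ] 0.7
scene pin_grip [ 0.617 -0.183  0.022] 0.67
scene pin_grip [ 0.225 -0.318  0.027] 0.62
scene rack_hole [0.784 0.005 0.089] 0.96
scene rack [0.787 0.002 0.091] 0.62
```

Emit:
step_arm --commands '[{"translation":[-26.1,-26.3,-3],"roll":0},{"translation":[-26.1,-26.3,-3],"roll":0},{"translation":[-26.1,-26.3,0],"roll":0},{"translation":[-26.1,-26.3,0],"roll":0},{"translation":[-26.1,-26.3,0],"roll":0},{"translation":[-26.1,-26.3,0],"roll":0},{"translation":[-26.1,-26.3,0],"roll":0},{"translation":[-26.1,-26.3,0],"roll":0},{"translation":[-26.1,-26.3,0],"roll":0},{"translation":[-26.1,-26.3,0],"roll":0},{"translation":[-26.1,-26.3,0],"roll":0},{"translation":[-26.1,-26.3,0],"roll":0},{"translation":[-26.1,-26.3,0],"roll":0},{"translation":[-26.1,-26.3,0],"roll":0},{"translation":[-26.1,-26.3,0],"roll":0},{"translation":[-26.1,-26.3,0],"roll":0},{"translation":[-26.1,-26.3,0],"roll":0},{"translation":[-26.1,-26.3,0],"roll":0},{"translation":[-26.1,-26.3,0],"roll":0},{"translation":[-26.1,-26.3,0],"roll":0}]' --fingers 0.5

```text
time: 2.97
tool_pos: [0.4739, -0.2213, 0.2327]
tool_rot: [3.141, 0.0, 2.709]
contact_force: [0.9, -0.4, 0.1]
opening: 0.0456
grip_force: 0.0
```

Emit:
step_arm --commands '[{"translation":[0,0,8],"roll":-0.1158},{"translation":[0,0,8],"roll":-0.1158},{"translation":[0,0,8],"roll":-0.1158},{"translation":[0,0,8],"roll":-0.1158},{"translation":[0,0,8],"roll":-0.1158},{"translation":[0,0,8],"roll":-0.1158},{"translation":[0,0,8],"roll":-0.1158},{"translation":[0,0,0],"roll":0},{"translation":[0,0,0],"roll":0},{"translation":[0,0,0],"roll":0}]'

```text
time: 3.8
tool_pos: [0.4739, -0.2195, 0.1772]
tool_rot: [-3.141, 0.0, -2.766]
contact_force: [0.3, -0.0, 0.0]
opening: 0.046
grip_force: 0.0
```

Emit:
step_arm --commands '[{"translation":[-0.6,-1.3,20],"roll":0},{"translation":[0,0,20],"roll":0},{"translation":[0,0,20],"roll":0},{"translation":[0,0,20],"roll":0},{"translation":[0,0,15],"roll":0},{"translation":[0,0,8],"roll":0},{"translation":[0,0,4],"roll":0},{"translation":[0,0,0],"roll":0},{"translation":[0,0,0],"roll":0},{"translation":[0,0,0],"roll":0}]'

```text
time: 4.63
tool_pos: [0.4754, -0.2207, 0.0708]
tool_rot: [-3.14, 0.001, -2.763]
contact_force: [0.8, -0.7, -0.6]
opening: 0.0459
grip_force: 0.0
```

Emit:
step_arm --commands '[{"translation":[0,0,0],"roll":0},{"translation":[0,0,0],"roll":0},{"translation":[0,0,0],"roll":0},{"translation":[0,0,0],"roll":0},{"translation":[0,0,0],"roll":0},{"translation":[0,0,0],"roll":0},{"translation":[0,0,0],"roll":0},{"translation":[0,0,0],"roll":0},{"translation":[0,0,0],"roll":0},{"translation":[0,0,0],"roll":0}]' --fingers 0 --grip_force 35

```text
time: 5.47
tool_pos: [0.4747, -0.2203, 0.0697]
tool_rot: [3.142, 0.0, -2.763]
contact_force: [-0.5, -0.3, 0.4]
opening: 0.0119
grip_force: 35.0
```

Emit:
step_arm --commands '[{"translation":[0,0,-5],"roll":0},{"translation":[0,0,-15],"roll":0},{"translation":[0,0,-25],"roll":0},{"translation":[0,0,-25],"roll":0},{"translation":[0,0,-25],"roll":0},{"translation":[0,0,-25],"roll":0},{"translation":[0,0,-25],"roll":0},{"translation":[0,0,-25],"roll":0},{"translation":[0,0,-15],"roll":0},{"translation":[0,0,0],"roll":0.095},{"translation":[0,0,0],"roll":0.095},{"translation":[0,0,0],"roll":0.095},{"translation":[0,0,0],"roll":0.095},{"translation":[0,0,0],"roll":0.095},{"translation":[0,0,0],"roll":0.095},{"translation":[0,0,0],"roll":0},{"translation":[0,0,0],"roll":0}]'

```text
time: 6.88
tool_pos: [0.4745, -0.2202, 0.2547]
tool_rot: [3.141, -0.0, 2.953]
contact_force: [1.2, 0.8, -0.8]
opening: 0.0115
grip_force: 35.0
```

Emit:
step_arm --commands '[{"translation":[-3,12,0],"roll":0},{"translation":[-5,22,0],"roll":0},{"translation":[-6.6,29.3,0],"roll":0},{"translation":[-6.6,29.3,0],"roll":0},{"translation":[-6.6,29.3,0],"roll":0},{"translation":[-6.6,29.3,0],"roll":0},{"translation":[-6.6,29.3,0],"roll":0},{"translation":[-6.6,29.3,0],"roll":0},{"translation":[-6.6,29.3,0],"roll":0},{"translation":[-6,25,0],"roll":0},{"translation":[-4,17,0],"roll":0},{"translation":[-2,12,0],"roll":0},{"translation":[0,0,0],"roll":0},{"translation":[0,0,0],"roll":0},{"translation":[0,0,0],"roll":0}]'

```text
time: 8.13
tool_pos: [0.595, 0.0541, 0.2547]
tool_rot: [-3.141, -0.0, 2.95]
contact_force: [0.0, -1.3, -1.5]
opening: 0.0115
grip_force: 35.0
```

```bash
python3 - <<'E'
from h import *
o=observe();print(o["tool_pos"],o["tool_rot"],o["contact_force"],o["grip_force"],o["opening"])
t=read_camera("top")[:,:,::-1];s=read_camera("scene")[:,:,::-1]
P=np.array([[.595,.055,.164],np.r_[o["tool_pos"][:2],o["tool_pos"][2]-.062]])
print(proj("scene",P))
r=lambda im,f:cv2.resize(im,None,fx=f,fy=f,interpolation=cv2.INTER_CUBIC)
cv2.imwrite("pics/e.png",np.hstack([r(s[100:220,330:410],5),r(t[90:210,150:230],5)]))
E
```

```text
[0.59502678 0.0540857  0.25467894] [-3.14109947e+00 -3.15108410e-04  2.95036415e+00] [ 0.02152025 -1.27229311 -1.49948259] 34.99387085437775 0.01154446855334623
[[359.25692527 191.92389799]
 [361.05583044 179.44620407]]
```

View pics/e.png

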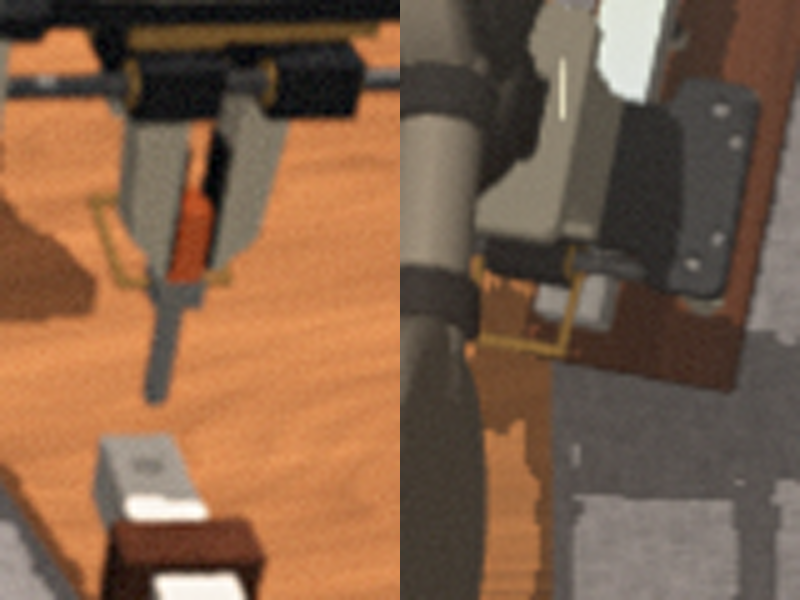

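In the scene crop the pin hangs with its tip at about (361,180), as projected, and the hole is at about (360,193). I'll lower it to the mouth.

Emit:
step_arm --commands '[{"translation":[0,0.5,6],"roll":0},{"translation":[0,0,8],"roll":0},{"translation":[0,0,6],"roll":0},{"translation":[0,0,3],"roll":0},{"translation":[0,0,2],"roll":0},{"translation":[0,0,1],"roll":0},{"translation":[0,0,0],"roll":0},{"translation":[0,0,0],"roll":0}]'

```text
time: 8.9
tool_pos: [0.5956, 0.0554, 0.2289]
tool_rot: [3.141, 0.0, 2.95]
contact_force: [0.7, 0.5, -1.2]
opening: 0.0123
grip_force: 35.0
```

Emit:
step_arm --commands '[{"translation":[0,0,1],"roll":0},{"translation":[0,0,1],"roll":0},{"translation":[0,0,1],"roll":0},{"translation":[0,0,1],"roll":0},{"translation":[0,0,0],"roll":0},{"translation":[0,0,0],"roll":0}]'

```text
time: 9.4
tool_pos: [0.5954, 0.0553, 0.2247]
tool_rot: [3.142, -0.0, 2.95]
contact_force: [0.1, 0.8, -1.9]
opening: 0.0119
grip_force: 35.0
```

Emit:
step_arm --commands '[{"translation":[0,0,1],"roll":0},{"translation":[0,0,1],"roll":0},{"translation":[0,0,1],"roll":0},{"translation":[0,0,0],"roll":0},{"translation":[0,0,0],"roll":0}]'

```text
time: 9.82
tool_pos: [0.5955, 0.0553, 0.2217]
tool_rot: [3.142, -0.0, 2.95]
contact_force: [0.5, -0.3, -1.1]
opening: 0.0111
grip_force: 35.0
```

```bash
python3 - <<'E'
from h import *
o=observe();print(o["contact_force"],o["torque"])
s=read_camera("scene")[:,:,::-1]
cv2.imwrite("pics/f.png",cv2.resize(s[120:220,320:420],None,fx=6,fy=6,interpolation=cv2.INTER_CUBIC))
E
```

```text
[ 0.45337658 -0.3235649  -1.05959171] [ 0.0113186  -0.01833283 -0.00594973]
```

View pics/f.png

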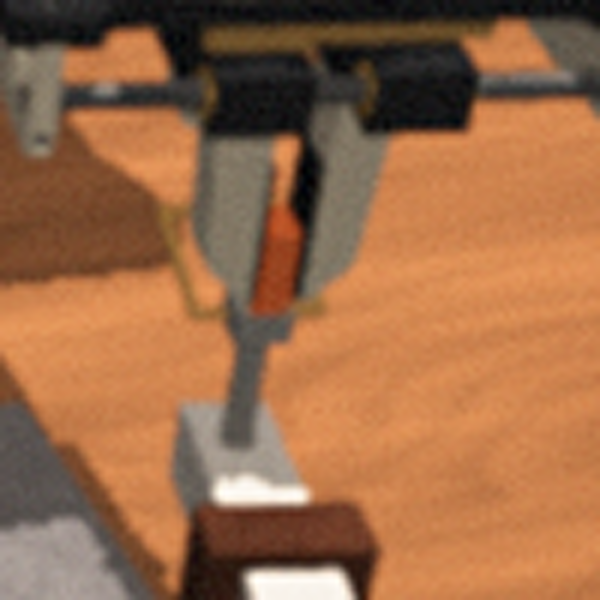

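The crop shows the tip in the mouth at (238,445) and there is no contact force, so I carry on down.

Emit:
step_arm --commands '[{"translation":[0,0,1.5],"roll":0},{"translation":[0,0,1.5],"roll":0},{"translation":[0,0,1.5],"roll":0},{"translation":[0,0,1.5],"roll":0},{"translation":[0,0,0],"roll":0},{"translation":[0,0,0],"roll":0}]'

```text
time: 10.37
tool_pos: [0.5954, 0.0553, 0.2156]
tool_rot: [3.142, -0.0, 2.95]
contact_force: [0.0, -0.4, -1.9]
opening: 0.0119
grip_force: 35.0
```

Emit:
step_arm --commands '[{"translation":[0,0,2],"roll":0},{"translation":[0,0,2],"roll":0},{"translation":[0,0,2],"roll":0},{"translation":[0,0,2],"roll":0},{"translation":[0,0,2],"roll":0},{"translation":[0,0,2],"roll":0},{"translation":[0,0,0],"roll":0},{"translation":[0,0,0],"roll":0}]'

```text
time: 11.03
tool_pos: [0.5954, 0.0554, 0.2036]
tool_rot: [3.141, -0.0, 2.95]
contact_force: [0.2, -0.6, -1.6]
opening: 0.0117
grip_force: 35.0
```

Emit:
step_arm --commands '[{"translation":[0,0,2],"roll":0},{"translation":[0,0,2],"roll":0},{"translation":[0,0,2],"roll":0},{"translation":[0,0,2],"roll":0},{"translation":[0,0,2],"roll":0},{"translation":[0,0,2],"roll":0},{"translation":[0,0,2],"roll":0},{"translation":[0,0,0],"roll":0},{"translation":[0,0,0],"roll":0}]'

```text
time: 11.78
tool_pos: [0.5955, 0.0553, 0.1896]
tool_rot: [3.142, -0.0, 2.95]
contact_force: [0.4, 0.2, -2.0]
opening: 0.0117
grip_force: 35.0
```

Emit:
step_arm --commands '[{"translation":[0,0,1],"roll":0},{"translation":[0,0,1],"roll":0},{"translation":[0,0,1],"roll":0},{"translation":[0,0,1],"roll":0},{"translation":[0,0,1],"roll":0},{"translation":[0,0,1],"roll":0},{"translation":[0,0,0],"roll":0},{"translation":[0,0,0],"roll":0}]'

```text
time: 12.45
tool_pos: [0.5955, 0.0553, 0.1837]
tool_rot: [3.142, -0.0, 2.95]
contact_force: [0.0, 0.2, -2.1]
opening: 0.012
grip_force: 35.0
```

Emit:
step_arm --commands '[{"translation":[0,0,0.5],"roll":0},{"translation":[0,0,0.5],"roll":0},{"translation":[0,0,0],"roll":0},{"translation":[0,0,0],"roll":0}]'

```text
time: 12.78
tool_pos: [0.5955, 0.0553, 0.1827]
tool_rot: [3.142, 0.0, 2.95]
contact_force: [-0.9, 0.7, -1.4]
opening: 0.0118
grip_force: 35.0
```

Emit:
step_arm --commands '[{"translation":[0,0,0.4],"roll":0},{"translation":[0,0,0.4],"roll":0},{"translation":[0,0,0],"roll":0},{"translation":[0,0,0],"roll":0}]'

```text
time: 13.12
tool_pos: [0.5955, 0.0554, 0.1819]
tool_rot: [3.142, -0.0, 2.95]
contact_force: [0.8, -0.3, -0.8]
opening: 0.012
grip_force: 35.0
```

Emit:
step_arm --commands '[{"translation":[0,0,0.4],"roll":0},{"translation":[0,0,0],"roll":0},{"translation":[0,0,0],"roll":0}]'

```text
time: 13.37
tool_pos: [0.5955, 0.0553, 0.1817]
tool_rot: [3.141, 0.0, 2.95]
contact_force: [-0.3, -0.3, 0.4]
opening: 0.0118
grip_force: 35.0
```

Emit:
step_arm --commands '[{"translation":[0,0,0.3],"roll":0},{"translation":[0,0,0],"roll":0},{"translation":[0,0,0],"roll":0}]'

```text
time: 13.62
tool_pos: [0.5956, 0.0554, 0.1817]
tool_rot: [3.141, 0.001, 2.95]
contact_force: [-1.5, -1.0, 4.2]
opening: 0.0119
grip_force: 35.0
```

Emit:
step_arm --commands '[{"translation":[0,0,0.3],"roll":0},{"translation":[0,0,0],"roll":0},{"translation":[0,0,0],"roll":0}]'

```text
time: 13.87
tool_pos: [0.5956, 0.0553, 0.1817]
tool_rot: [3.141, 0.001, 2.95]
contact_force: [-2.2, -0.0, 6.3]
opening: 0.0117
grip_force: 35.0
```

Head is seated, with firm contact at the expected height. I release and rise.

Emit:
step_arm --commands '[{"translation":[0,0,-0.4],"roll":0},{"translation":[0,0,0],"roll":0},{"translation":[0,0,0],"roll":0},{"translation":[0,0,0],"roll":0},{"translation":[0,0,0],"roll":0},{"translation":[0,0,0],"roll":0}]' --fingers 0.3

```text
time: 14.37
tool_pos: [0.5955, 0.0553, 0.1811]
tool_rot: [3.142, -0.0, 2.95]
contact_force: [0.5, 0.2, 0.5]
opening: 0.0276
grip_force: 0.0
```

Emit:
step_arm --commands '[{"translation":[0,0,-4],"roll":0},{"translation":[0,0,-10],"roll":0},{"translation":[0,0,-15],"roll":0},{"translation":[0,0,-15],"roll":0},{"translation":[0,0,-8],"roll":0},{"translation":[0,0,0],"roll":0},{"translation":[0,0,0],"roll":0}]'

```text
time: 14.95
tool_pos: [0.5956, 0.0553, 0.2338]
tool_rot: [3.141, 0.001, 2.95]
contact_force: [-0.6, -0.4, -0.2]
opening: 0.0276
grip_force: 0.0
```

Emit:
step_arm --commands '[{"translation":[15,0,0],"roll":0},{"translation":[25,0,0],"roll":0},{"translation":[25,0,0],"roll":0},{"translation":[25,0,0],"roll":0},{"translation":[20,0,0],"roll":0},{"translation":[15,0,0],"roll":0},{"translation":[0,0,0],"roll":0},{"translation":[0,0,0],"roll":0}]' --fingers 0

```text
time: 15.62
tool_pos: [0.4724, 0.0792, 0.2331]
tool_rot: [-3.142, -0.0, 2.951]
contact_force: [0.8, -0.3, 0.6]
opening: 0.0003
grip_force: 0.0
```

```bash
python3 - <<'E'
from h import *
o=observe();print(o["tool_pos"],o["contact_force"])
t=read_camera("top")[:,:,::-1];s=read_camera("scene")[:,:,::-1]
r=lambda im,f:cv2.resize(im,None,fx=f,fy=f,interpolation=cv2.INTER_CUBIC)
cv2.imwrite("pics/g.png",np.hstack([r(s[130:230,330:410],5),r(t[90:190,150:230],5)]))
u=np.array([-.982,.191]);H=np.array([.5955,.0553])
print(proj("top",[np.r_[H+.047*u,.179],np.r_[H,.204]]),proj("scene",[np.r_[H+.047*u,.179],np.r_[H,.204]]))
for c in("top","scene"):
  for q in search_frame(c,"loop_bar")[:3]:print(c,q)
E
```

```text
[0.4723976  0.07921638 0.23305042] [ 0.77984288 -0.32600606  0.56325965]
[[179.16894055 162.73430816]
 [180.97571999 138.64785111]] [[354.55949436 172.16112612]
 [362.68347896 174.38826363]]
top {'at': [0.5644, 0.0617, 0.1827], 'confidence': 0.59}
top {'at': [0.7192, -0.1853, 0.029], 'confidence': 0.48}
top {'at': [0.6281, -0.1674, 0.0307], 'confidence': 0.39}
scene {'at': [0.4326, -0.0625, 0.0206], 'confidence': 0.68}
scene {'at': [0.5684, 0.0593, 0.176], 'confidence': 0.66}
scene {'at': [0.7867, 0.0025, 0.0834], 'confidence': 0.41}
```

View pics/g.png

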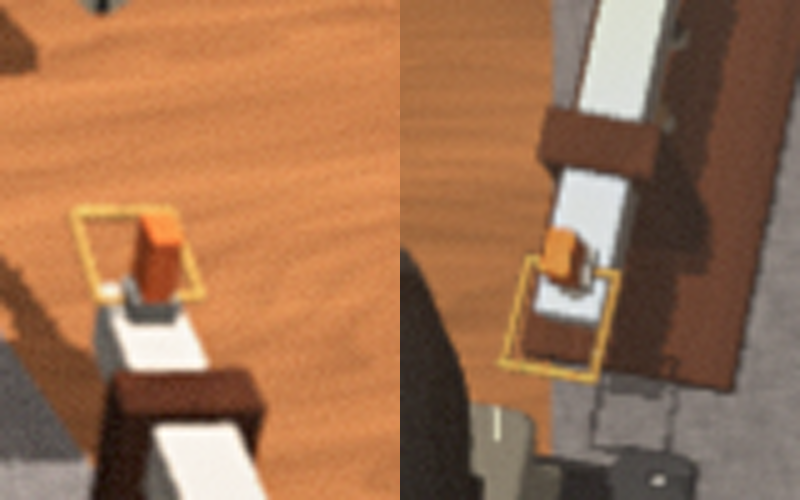

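The crops show the head flat on the rail and the loop in line with the rail, its bar at about (180,164) in the top view, as predicted. I move the closed fingers over the bar and press it down.

Emit:
step_arm --commands '[{"translation":[-15,0,0],"roll":0},{"translation":[-25,0,0],"roll":0},{"translation":[-25,0,0],"roll":0},{"translation":[-13.5,0,10],"roll":0},{"translation":[0,0,20],"roll":0},{"translation":[0,0,10],"roll":0},{"translation":[0,0,6],"roll":0},{"translation":[0,0,2],"roll":0},{"translation":[0,0,0],"roll":0},{"translation":[0,0,0],"roll":0}]'

```text
time: 16.65
tool_pos: [0.5501, 0.0643, 0.1861]
tool_rot: [3.141, 0.001, 2.951]
contact_force: [0.2, 0.8, 0.2]
opening: 0.0003
grip_force: 0.0
```

Emit:
step_arm --commands '[{"translation":[0,0,1.5],"roll":0},{"translation":[0,0,1.5],"roll":0},{"translation":[0,0,1.5],"roll":0},{"translation":[0,0,1.5],"roll":0},{"translation":[0,0,1.5],"roll":0},{"translation":[0,0,0],"roll":0}]'

```text
time: 17.15
tool_pos: [0.5496, 0.0643, 0.1781]
tool_rot: [3.141, -0.0, 2.95]
contact_force: [-2.2, 1.2, 5.6]
opening: 0.0008
grip_force: 2.8
```

Bar is contacted with 5.6 N and moving, as expected.

Emit:
step_arm --commands '[{"translation":[0,0,2],"roll":0},{"translation":[0,0,2],"roll":0},{"translation":[0,0,2],"roll":0},{"translation":[0,0,2],"roll":0},{"translation":[0,0,2],"roll":0},{"translation":[0,0,0],"roll":0}]'

```text
time: 17.65
tool_pos: [0.5497, 0.0642, 0.1673]
tool_rot: [3.142, -0.001, 2.95]
contact_force: [-2.4, 1.0, 2.5]
opening: 0.0005
grip_force: 1.4
```

Emit:
step_arm --commands '[{"translation":[0,0,2],"roll":0},{"translation":[0,0,2],"roll":0},{"translation":[0,0,2],"roll":0},{"translation":[0,0,2],"roll":0},{"translation":[0,0,2],"roll":0},{"translation":[0,0,0],"roll":0}]'

```text
time: 18.15
tool_pos: [0.55, 0.0641, 0.1574]
tool_rot: [3.142, 0.0, 2.95]
contact_force: [1.5, -0.5, 2.4]
opening: 0.0002
grip_force: 0.7
```

Emit:
step_arm --commands '[{"translation":[0,0,1.5],"roll":0},{"translation":[0,0,1.5],"roll":0},{"translation":[0,0,1.5],"roll":0},{"translation":[0,0,1.5],"roll":0},{"translation":[0,0,1],"roll":0},{"translation":[0,0,0],"roll":0},{"translation":[0,0,0],"roll":0}]'

```text
time: 18.73
tool_pos: [0.5497, 0.0642, 0.1506]
tool_rot: [-3.142, -0.001, 2.95]
contact_force: [-0.9, -0.1, 0.3]
opening: 0.0005
grip_force: 0.0
```

```bash
python3 - <<'E'
from h import *
save("scene","pics/h.png",(320,120,420,220),6)
E
```

```text
(no output)
```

View pics/h.png

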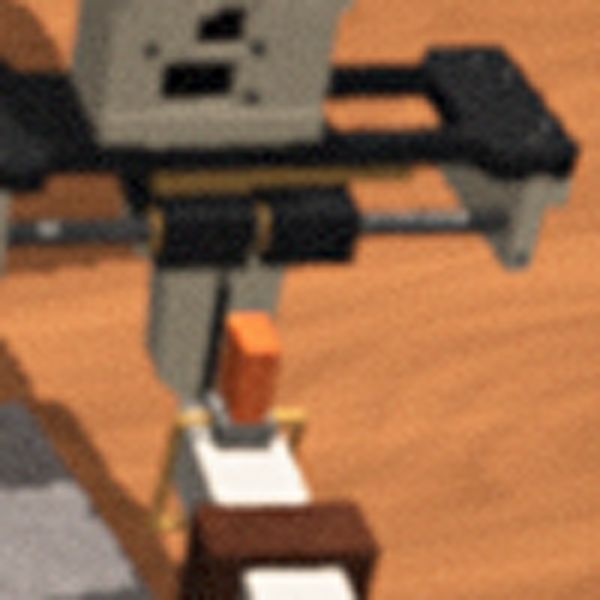

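The loop's arm now hangs down beside the rail, from (180,415) to (160,525), and the force is gone. It has snapped shut. I retreat outward and up.

Emit:
step_arm --commands '[{"translation":[3,0,-3],"roll":0},{"translation":[8,0,-8],"roll":0},{"translation":[15,0,-15],"roll":0},{"translation":[20,0,-20],"roll":0},{"translation":[25,0,-20],"roll":0},{"translation":[25,0,-20],"roll":0},{"translation":[15,0,-10],"roll":0},{"translation":[5,0,0],"roll":0},{"translation":[0,0,0],"roll":0},{"translation":[0,0,0],"roll":0}]'

```text
time: 19.62
tool_pos: [0.436, 0.0862, 0.2466]
tool_rot: [3.142, 0.0, 2.951]
contact_force: [0.1, 0.3, -1.5]
opening: 0.0005
grip_force: 0.0
```

```bash
python3 - <<'E'
from h import *
o=observe();print(o["time"],o["tool_pos"],o["contact_force"])
t=read_camera("top")[:,:,::-1];s=read_camera("scene")[:,:,::-1]
r=lambda im,f:cv2.resize(im,None,fx=f,fy=f,interpolation=cv2.INTER_CUBIC)
cv2.imwrite("pics/i.png",np.hstack([r(s[150:250,330:410],5),r(t[90:190,150:230],5)]))
for n in("paperweight_mid","paste_box_mid","seal_mid"):print(n,search_frame("scene",n)[:1])
E
```

```text
19.6167 [0.43600937 0.08619106 0.24662112] [ 0.12095351  0.25864759 -1.46507148]
paperweight_mid [{'at': [0.7285, -0.1888, 0.0298], 'confidence': 0.62}]
paste_box_mid [{'at': [0.7306, -0.1906, 0.0272], 'confidence': 0.84}]
seal_mid [{'at': [0.7302, -0.2939, 0.0441], 'confidence': 0.9}]
```

View pics/i.png

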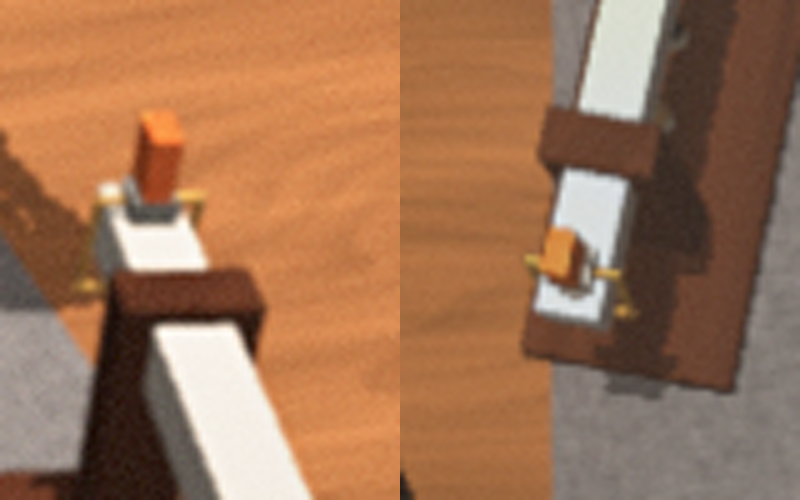

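The final crops show the head flat on the rail at (155,205), the loop hanging beside and under the rail down to (85,290), and the robot clear of it.

```bash
python3 -c "from cell import *;print(hand_in())"
```

```text
the job is handed in; nothing more can be done
None
```

The pin is in the rail's cross hole with its head home, the loop is snapped shut under the rail, and I handed the job in at about 20 s; presses on the rack stayed under about 7 N in the readings taken, and the arm never went near the paperweight, paste box or seal.

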